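# Drop two detector heads into their test nests

### The arm

A 7-joint arm with a two-finger parallel gripper is mounted at the origin on the work surface. World frame = base frame: x ahead of the robot, y to its left, z up, the work surface at z = 0. Lengths are in m, angles in rad, forces in N, time in s.
With the tool pointing down it reaches from about 0.35 to 0.9 m from the base axis. Payload 8.1 kg.
Tool frame: the origin (TCP) lies midway between the tips of the shut fingers; the grasp point (between the pads) lies 19 mm behind it; z points along the fingers, y is the line along which they close (so a half turn about z gives the same grasp; the last joint's range is limited). The gripper opens to 92 mm and grips with 3 to 60 N. Pads are 19 mm wide; open, the fingers measure 130 mm over their backs; the gripper's body (75 mm by 190 mm) begins 47 mm behind the grasp point.
Start: joints at [-1.317, 0.434, 0.025, 1.573, -0.012, 1.134, -0.075], TCP at [0.218, 0.586, 0.227] pointing down, gripper open.
Joint ranges: [-2.62, 2.62], [-0.44, 2.09], [-1.27, 1.32], [0.08, 2.57], [-1.32, 4.46], [0.12, 2], [-2.74, 2.74]. Speed limits (rad/s): [2.22, 2.22, 3.01, 3.01, 3.14, 3.14, 3.14].

### API

Orientations are given as a rotation vector (axis times angle).
In Python, from cell import observe, cams, job gives the robot as it stands. The module is installed in compiled form; this text tells all that it offers.
- The arm moves only by the tool step_arm, never from a script. Its argument "steps" is a list of rows, each a list of 6 numbers: the shift along the world's x, y, z in mm, then the turn, a rotation vector about the world's x, y, z in rad. In form: [[dx, dy, dz, rx, ry, rz], ...]. A call has 1 to 20 rows; each row shifts and turns the commanded pose from where the row before left it; what a row does not reach is not made up. A row lasts 1/12 s, in which the tool goes at most 41.7 mm and 7.16 degrees, less where a joint would pass 70% of its speed; a pose out of reach is approached as far as the arm can. A call with a gripper value outside its range is refused whole. "gripper" is the opening, from 0 (shut) to 1 (fully open), set as the call begins (left out, the last holds). The fingers move at their own pace and stop on an object; "force" is the grip in N (left out, the last holds). Time passes only in rows, so rows that do not move let the fingers close. It gives the time, the measured TCP pose, the force, the opening and the grip force at its end, in the units of the state.
- observe(): the state, without advancing time (a new reading comes with each control period).
- cams.get_image(name): name is "scene" or "top" or "wrist"; returns the picture (480x640x3 uint8, red, green, blue); there is no depth.
- cams.get_calibration(name): a dict with "fov_y" (degrees; the focal length in pixels is half the picture's height over the tangent of half this angle, whatever the lens; pixels are square), "cx", "cy" (the principal point, pixels), "dist_coeffs" ([k1, k2, p1, p2, k3] as OpenCV has them; the pictures are not rectified), "world_to_cam" (4x4, takes a point from world to camera coordinates). Camera axes: x right, y up, looking along -z (the intrinsics and any distortion apply to the point x, -y, -z); pixel columns grow to the right and rows downward; lengths in m; the calibration is good to about 2 mm. A picture is of the moment at which its call begins: read the wrist's pose just before it. get_calibration takes no time and is no camera call; for the wrist camera it gives the pose at the moment of the call.
- job.sign_off(): hands the job in; it is judged then, once.
The state is a dict: "clock": time; "joints": joint angles; "dq": joint speeds; "joint_efforts": joint torques, N m; "position": TCP position; "ee_rot": TCP orientation; "force": force on the tool from outside, world axes, zero at the start; "ft_torque": the same for the moment, N m; "width": opening from 0.0 (shut) to 1.0 (fully open); "gripper_force": force on a finger pad.
Only numpy, scipy, OpenCV 4.12 (cv2) and the standard library are available. Lean on these libraries where they do the work, as an engineer would, in place of code of your own. Each camera call takes 0.05 s, during which the arm holds its last target. There are 200 camera calls.

### The job

Put the two white detector heads, one after the other, into the round pockets of the two test nests: the wider head into the wider pocket, the narrower head into the narrower one. Each must drop fully home over the drive blade on its pocket floor, whose angle you have to find by turning the head by its bar until it falls in; do not force or throw it. Leave the heads standing there released and the other things on the bench where they are.

Things in the scene. Friction and masses are not known exactly. Their poses are not given: they have to be found in the camera images.
- head_wide: wide white round detector head, 58 mm in diameter, 91 mm tall, standing; about 0.35 kg. Origin: centre of its underside, z up. Shell from z = 12 to 60. Below it two feet 12 mm deep, 37 mm long in x, each from 5.5 to 19.5 mm either side of the centre: a straight open 11 mm gap runs between them along x, parallel to the bar on top
- head_narrow: narrow white round detector head, 46 mm in diameter, 91 mm tall, standing; about 0.35 kg. Origin: centre of its underside, z up. Shell from z = 12 to 60. Below it two feet 12 mm deep, 30 mm long in x, each from 5.5 to 16 mm either side of the centre: a straight open 11 mm gap runs between them along x, parallel to the bar on top
- nest_wide: fixed aluminium test nest, a block 110 x 110 x 60 mm high with one round upright pocket 61 mm in diameter in its middle, for the 58 mm head. Origin: centre of its underside, z up; chamfered mouth at z = 60, floor at z = 10
- nest_narrow: fixed aluminium test nest, a block 96 x 96 x 60 mm high with one round upright pocket 49 mm in diameter in its middle, for the 46 mm head. Origin: centre of its underside, z up; chamfered mouth at z = 60, floor at z = 10
- head_wide_bar (a point): centre of the upright grip bar on top of that head: bar 40 mm long (head's x), 14 mm thick (y), from z = 60 to 91 of the head; this point at z = 75. Either half-turn is as good
- head_narrow_bar (a point): centre of the upright grip bar on top of that head: bar 40 mm long (head's x), 14 mm thick (y), from z = 60 to 91 of the head; this point at z = 75. Either half-turn is as good
- nest_wide_seat (a point): centre of that pocket's floor, where the head's underside must come. Here stands a steel blade 34 mm long, 6 thick, 10 high; it must enter the gap between the feet (within about 0.1 rad), else the head stands 10 mm high. Blade angle not reported: up to 0.5 rad either way from the nest's x; on a stiff swivel (0.15 N m) that the weight of a head does not turn
- nest_narrow_seat (a point): centre of that pocket's floor, where the head's underside must come. Here stands a steel blade 26 mm long, 6 thick, 10 high; it must enter the gap between the feet (within about 0.1 rad), else the head stands 10 mm high. Blade angle not reported: up to 0.5 rad either way from the nest's x; on a stiff swivel (0.15 N m) that the weight of a head does not turn
- bottle: bystander: white bottle, 56 mm in diameter, 150 mm tall, origin at its foot
- screwdriver: bystander: screwdriver 190 mm long lying along its x
- cover: bystander: white round alarm cover, 108 mm in diameter, 32 mm high, origin under its centre
- parts_bin: bystander: green open bin 160 x 120 x 60 mm, origin under its centre
Not all that is in view belongs to the job. What is shaped like the nest_narrow but brown is not meant.

How it is judged:
By the outcome, as a careful person would: the job done as asked, in the order asked, and still so for the second after the job is handed in, with the robot touching nothing.
It also fails if it takes over 72 s, if anything falls off the work surface, if the arm or the gripper's body presses on something with over 40 N, if the wrist force passes 120 N, or if a joint passes its speed limit or range.

## Working session

There is one attempt and no reset: what is moved stays moved. The work goes in short steps, Python scripts to look and compute and a tool call to move; the robot and the scene stay as the last step left them, time stands still between calls to the robot, and variables do not carry over. Pictures are saved under pics/ and viewed, at most 10 in all, crops included, and the job is handed in when it is done.

Besides the shell and the picture viewer there is one more tool, called after ">>>" as name([rows], argument=value, ...), one row to a line, values as JSON. step_arm: Moves the arm, as the interface text tells. Its arguments: {"type":"object","properties":{"steps":{"type":"array","items":{"type":"array","items":{"type":"number"}}},"gripper":{"type":"number"},"force":{"type":"number"}},"required":["steps"]}

```bash
mkdir -p pics; cat > h.py <<'E'
import numpy as np, cv2
from cell import observe, cams, job
def cal(n):
    c=cams.get_calibration(n); f=240/np.tan(np.radians(c["fov_y"])/2)
    K=np.array([[f,0,c["cx"]],[0,f,c["cy"]],[0,0,1.]])
    return K,np.array(c["dist_coeffs"],float),np.array(c["world_to_cam"])
def ray(n,uv,z,C=None):
    K,d,T=C or cal(n)
    p=cv2.undistortPoints(np.array(uv,float).reshape(-1,1,2),K,d).reshape(-1,2)
    D=np.c_[p[:,0],-p[:,1],-np.ones(len(p))]@T[:3,:3]
    o=-T[:3,:3].T@T[:3,3]
    return o+D*((z-o[2])/D[:,2])[:,None]
def proj(n,P,C=None):
    K,d,T=C or cal(n)
    p=np.array(P,float).reshape(-1,3)@T[:3,:3].T+T[:3,3]
    return cv2.projectPoints(p*[1,-1,-1],np.zeros(3),np.zeros(3),K,d)[0].reshape(-1,2)
def snap(n,name):
    im=cams.get_image(n)[:,:,::-1].copy(); cv2.imwrite(f"pics/{name}.png",im); return im
E
python3 - <<'E'
from h import *
snap("top","top1"); snap("scene","scene1")
for n in("top","scene"):
    K,d,T=cal(n); print(n,K[0,0],d,-T[:3,:3].T@T[:3,3])
s=observe();print(s)
E
```

```text
top 501.921467537767 [-0.08392558  0.          0.          0.          0.        ] [0.45447979 0.00654042 1.39758128]
scene 470.6783313457569 [-0.07414156  0.          0.          0.          0.        ] [1.08619983 0.09437288 0.9180191 ]
{'clock': 0.1, 'joints': array([-1.31663767,  0.43515325,  0.02498279,  1.57399466, -0.01159811,
        1.13400589, -0.07510638]), 'dq': array([-0.00031272, -0.00259459, -0.0002705 , -0.00236041, -0.0008995 ,
        0.00148179, -0.00100438]), 'joint_efforts': array([ 2.19178080e-03, -6.69125390e+01,  9.87299345e-01, -3.15141141e+01,
       -6.06086687e-02,  3.73324379e-02,  3.50791959e-05]), 'position': array([0.21817018, 0.58519839, 0.22602802]), 'ee_rot': array([-5.57535635e-01, -3.09160368e+00,  2.21671851e-03]), 'force': array([-0.31369933,  0.45033995,  0.32702256]), 'ft_torque': array([ 0.01898811, -0.05611392,  0.01049482]), 'gripper_force': 0.0, 'width': 1.003442972508707}
```

View pics/top1.png

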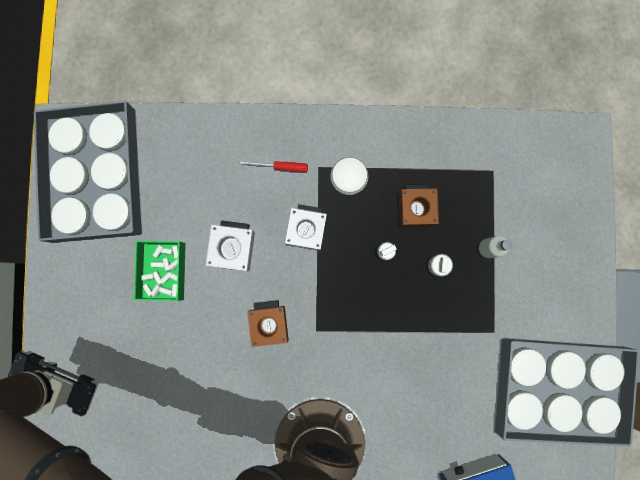

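View pics/scene1.png

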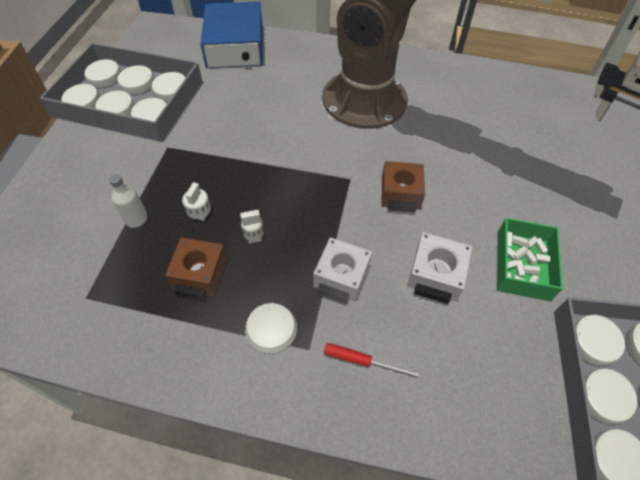

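The top view shows the narrow head at (387,251) and the wide head at (441,265). The candidate nests are grey at (230,246), the larger one, and at (305,228), the smaller one. The brown ones at (268,325) and (418,207) are decoys. The two grey blocks fit the aluminium description. I'll confirm with an enlarged crop and measure.

```bash
python3 - <<'E'
from h import *
im=cv2.imread("pics/top1.png")
a=cv2.resize(im[200:290,200:335],None,fx=5.9,fy=5.9,interpolation=cv2.INTER_CUBIC)[:,:800]
b=cv2.resize(im[225:290,360:470],None,fx=4.,fy=4.,interpolation=cv2.INTER_CUBIC)
out=np.zeros((600,800,3),np.uint8); a=cv2.resize(im[205:275,200:335],(800,415),interpolation=cv2.INTER_CUBIC)
b=cv2.resize(im[235:285,360:470],(407,185),interpolation=cv2.INTER_CUBIC)
out[:415]=a; out[415:600,:407]=b; cv2.imwrite("pics/crop1.png",out)
g=cv2.cvtColor(im,cv2.COLOR_BGR2GRAY)
C=cal("top")
def comps(x0,y0,x1,y1,th):
    m=(g[y0:y1,x0:x1]>th).astype(np.uint8)
    for c in cv2.findContours(m,cv2.RETR_EXTERNAL,cv2.CHAIN_APPROX_NONE)[0]:
        if cv2.contourArea(c)>100:
            yield c.reshape(-1,2)+[x0,y0]
for nm,box in dict(narrow=(370,235,405,270),wide=(422,248,462,285)).items():
    for c in comps(*box,120):
        (u,v),r=cv2.minEnclosingCircle(c.astype(np.float32)); print(nm,u,v,r,ray("top",[u,v],.06,C))
for nm,box in dict(nw=(200,215,262,278),nn=(280,200,335,255)).items():
    for c in comps(*box,165):
        R=cv2.minAreaRect(c.astype(np.float32)); B=ray("top",cv2.boxPoints(R),.06,C)
        e=B[1]-B[0]; print(nm,R,B.mean(0),np.linalg.norm(e),np.linalg.norm(B[2]-B[1]),np.arctan2(e[1],e[0]))
E
```

```text
narrow 387.09375 250.1875 9.171056747436523 [[ 0.53397401 -0.17504621  0.06      ]]
wide 441.4130554199219 264.7173767089844 10.834330558776855 [[ 0.49702533 -0.32188627  0.06      ]]
nw ((228.1218719482422, 247.322509765625), (41.7657585144043, 42.59116744995117), 7.907163143157959) [0.53560785 0.25033285 0.06      ] 0.11408858414387966 0.1125696885439221 -0.11075514938071418
nn ((305.3053894042969, 227.93626403808594), (36.14734649658203, 36.610774993896484), 10.007979393005371) [0.59056728 0.04469162 0.06      ] 0.09842958630967703 0.0970197519077876 -0.15512286452153817
```

View pics/crop1.png

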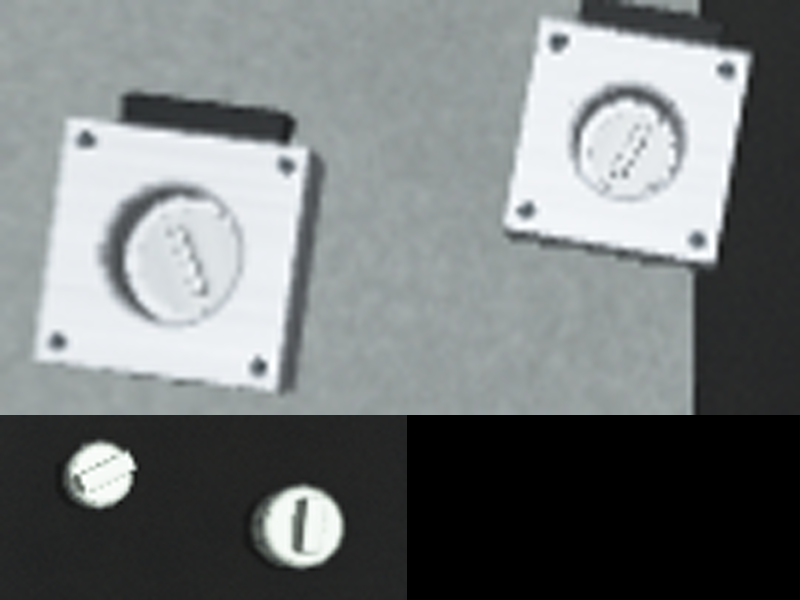

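The crop confirms the grey nests: the larger at (230,246) with its blade tilted near +0.44 rad, and the smaller at (305,228) with its blade near −0.56. The wide head (441,265) has its bar near −0.1 and the narrow head (387,251) has its bar near −1.2. I'll fly over the nests for a wrist look on the way.

>>> step_arm([
  [22, -30, 5, 0, 0, -0.12],
  [22, -30, 5, 0, 0, -0.12],
  [22, -30, 5, 0, 0, -0.12],
  [22, -30, 5, 0, 0, -0.12],
  [22, -30, 5, 0, 0, -0.12],
  [22, -30, 5, 0, 0, -0.12],
  [22, -30, 5, 0, 0, -0.12],
  [22, -30, 5, 0, 0, -0.12],
  [22, -30, 5, 0, 0, -0.12],
  [22, -30, 5, 0, 0, -0.12],
  [22, -30, 5, 0, 0, -0.12],
  [22, -30, 5, 0, 0, -0.12],
  [22, -30, 5, 0, 0, -0.12],
  [0, 0, 0, 0, 0, 0],
  [0, 0, 0, 0, 0, 0],
])

```text
clock: 1.35
position: [0.5054, 0.1933, 0.2918]
ee_rot: [2.574, 1.799, 0.0]
force: [0.1, 1.1, 0.7]
width: 0.998
gripper_force: 0.0
```

```bash
python3 - <<'E'
from h import *
s=observe();print(s["position"],s["ee_rot"])
C=cal("wrist"); print(C); np.savez("c2.npz",K=C[0],d=C[1],T=C[2]); snap("wrist","w2")
T=C[2];print(-T[:3,:3].T@T[:3,3])
print(proj("wrist",[[.5356,.2503,.06],[.5906,.0447,.06],[.534,-.175,.09],[.497,-.322,.09]],C))
E
```

```text
[0.50539515 0.19329987 0.29184151] [2.57430433e+00 1.79932791e+00 1.50880033e-04]
(array([[338.27487106,   0.        , 320.64214144],
       [  0.        , 338.27487106, 235.79076655],
       [  0.        ,   0.        ,   1.        ]]), array([-0.03738824,  0.        ,  0.        ,  0.        ,  0.        ]), array([[ 0.93943763, -0.34271813,  0.00110331, -0.40912842],
       [ 0.32943691,  0.90213503, -0.27861032, -0.28738971],
       [ 0.09448947,  0.2621005 ,  0.9604036 , -0.55056922],
       [ 0.        ,  0.        ,  0.        ,  1.        ]]))
[0.5310504  0.26335306 0.44915031]
[[328.09213541 147.8903484 ]
 [423.90204704 290.57937288]
 [430.79018299 448.29629833]
 [430.36986428 522.27828398]]
```

View pics/w2.png

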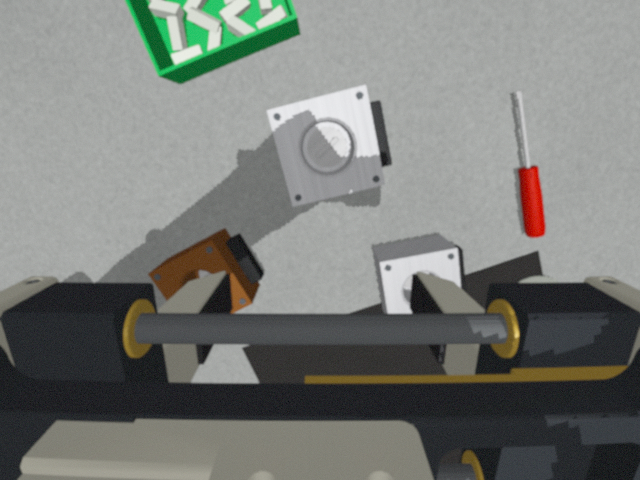

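The wrist view shows the wide nest with its pocket centre near (328,146) and its screws at about (277,115), (360,95), (376,178) and (297,197), agreeing with the top estimate to 2 px. Next is a spot from which both heads and the narrow nest are visible.

>>> step_arm([
  [-13, -31, 0, 0, 0, -0.12],
  [-13, -31, 0, 0, 0, -0.12],
  [-13, -31, 0, 0, 0, -0.12],
  [-13, -31, 0, 0, 0, -0.12],
  [-13, -31, 0, 0, 0, -0.12],
  [-13, -31, 0, 0, 0, -0.12],
  [-13, -31, 0, 0, 0, -0.12],
  [-13, -31, 0, 0, 0, -0.12],
  [-13, -31, 0, 0, 0, -0.12],
  [-13, -31, 0, 0, 0, -0.12],
  [-13, -31, 0, 0, 0, -0.12],
  [0, 0, 0, 0, 0, 0],
  [0, 0, 0, 0, 0, 0],
])

```text
clock: 2.48
position: [0.3609, -0.1453, 0.2917]
ee_rot: [-3.137, 0.149, -0.001]
force: [-0.4, 1.1, 1.0]
width: 0.996
gripper_force: 0.0
```

```bash
python3 - <<'E'
from h import *
s=observe();print(s["position"],s["ee_rot"],s["joints"])
C=cal("wrist"); np.savez("c3.npz",K=C[0],d=C[1],T=C[2]); snap("wrist","w3")
print(proj("wrist",[[.5356,.2503,.06],[.5906,.0447,.06],[.534,-.175,.09],[.497,-.322,.09]],C))
z=np.load("c2.npz");C2=(z["K"],z["d"],z["T"]);im=cv2.imread("pics/w2.png")
g=cv2.cvtColor(im,cv2.COLOR_BGR2GRAY); pts=[]
for x,y in[(277,115),(360,95),(376,178),(297,197)]:
    p=g[y-6:y+7,x-6:x+7].astype(float); w=np.clip(np.median(p)-25-p,0,None); yy,xx=np.mgrid[-6:7,-6:7]
    pts.append([x+(w*xx).sum()/w.sum(),y+(w*yy).sum()/w.sum()])
W=ray("wrist",pts,.06,C2); print(np.round(pts,1),W,W.mean(0))
e=W[1]-W[0];print(np.arctan2(e[1],e[0]),[np.linalg.norm(W[i]-W[i-1]) for i in range(4)])
E
```

```text
[ 0.36085241 -0.14525388  0.29170192] [-3.13687331e+00  1.49009245e-01 -6.00099985e-04] [-0.63081598 -0.10546123  0.83122698  2.03477978  0.0829127   1.17904878
 -1.49979656]
[[-45.64087821  86.15629804]
 [115.59453628   3.75516109]
 [334.35026298  29.76373302]
 [487.61919563  57.68359564]]
[[276.6 116.3]
 [359.1  95.1]
 [375.6 178.5]
 [297.7 197.3]] [[0.49419328 0.30122321 0.06      ]
 [0.58563185 0.29101807 0.06      ]
 [0.57525141 0.1996817  0.06      ]
 [0.48372135 0.20999996 0.06      ]] [0.53469947 0.25048073 0.06      ]
-0.11114660262567488 [np.float64(0.09182234690291714), np.float64(0.09200629276034832), np.float64(0.0919243512028355), np.float64(0.09210981541922453)]
```

View pics/w3.png

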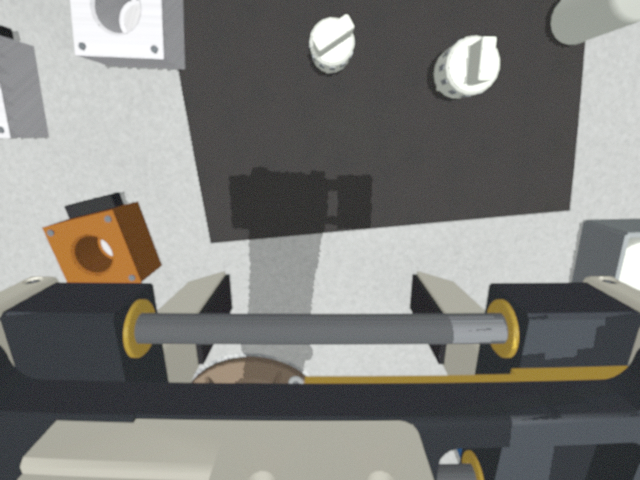

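The heads are at the top edge, narrow at (333,40) and wide at (473,65), and the narrow nest is cut off. I'll step forward to see them all.

>>> step_arm([
  [35, -10, 0, 0, 0, 0],
  [35, -10, 0, 0, 0, 0],
  [35, -10, 0, 0, 0, 0],
  [0, 0, 0, 0, 0, 0],
  [0, 0, 0, 0, 0, 0],
])

```text
clock: 2.95
position: [0.4684, -0.1733, 0.2897]
ee_rot: [3.135, -0.141, -0.008]
force: [-0.2, 0.2, 0.3]
width: 1.0
gripper_force: 0.0
```

```bash
python3 - <<'E'
from h import *
s=observe();print(s["position"],s["ee_rot"])
C=cal("wrist"); np.savez("c4.npz",K=C[0],d=C[1],T=C[2]); im=snap("wrist","w4")
P=proj("wrist",[[.5906,.0447,.06],[.534,-.175,.09],[.497,-.322,.09]],C);print(P)
cv2.imwrite("pics/w4c.png",cv2.resize(im[0:240,40:620],(800,331),interpolation=cv2.INTER_CUBIC))
E
```

```text
[ 0.46838921 -0.1732528   0.2897191 ] [ 3.13462796 -0.14101608 -0.00762102]
[[110.94156199 112.86308466]
 [315.27015217 146.92362543]
 [458.04481829 170.79072484]]
```

View pics/w4.png

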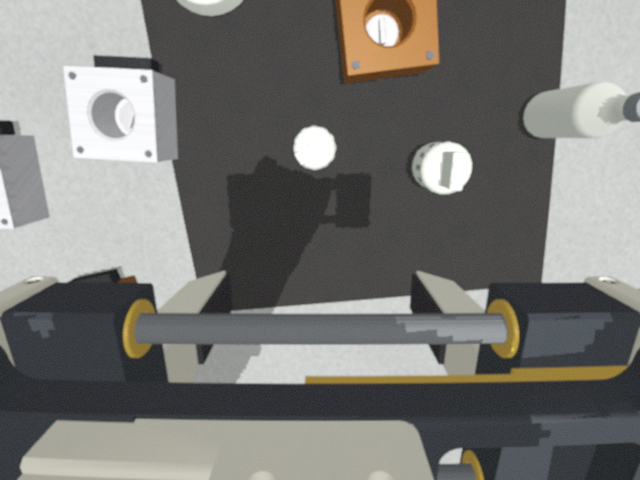

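The wrist view shows the narrow nest at (113,115) with screws (70,74), (143,78), (148,154) and (81,150). The wide head is at (442,168), with the shaded side of its bar at (450,170). The narrow head is at (315,147), directly below the camera.

```bash
python3 - <<'E'
from h import *
z=np.load("c4.npz");C=(z["K"],z["d"],z["T"]);im=cv2.imread("pics/w4.png")
g=cv2.cvtColor(im,cv2.COLOR_BGR2GRAY); pts=[]
for x,y in[(70,74),(143,78),(148,154),(81,150)]:
    p=g[y-6:y+7,x-6:x+7].astype(float); w=np.clip(np.median(p)-50-p,0,None); yy,xx=np.mgrid[-6:7,-6:7]; w[xx**2+yy**2>20]=0
    pts.append([x+(w*xx).sum()/w.sum(),y+(w*yy).sum()/w.sum()])
W=ray("wrist",pts,.06,C); print(np.round(pts,1),W.mean(0),[np.linalg.norm(W[i]-W[i-1]) for i in range(4)])
e=W[1]-W[2];print("nest yaw",np.arctan2(e[1],e[0]))
# wide head dark strip
m=(g[140:200,420:470]<205).astype(np.uint8); n,L=cv2.connectedComponents(m); l=L[30,30]
c=max(cv2.findContours((L==l).astype(np.uint8),cv2.RETR_EXTERNAL,cv2.CHAIN_APPROX_NONE)[0],key=len)
R=cv2.minAreaRect(c); B=cv2.boxPoints(R)+[420,140]; print(R,B)
print("at .091",ray("wrist",B,.091,C)); print("at .06",ray("wrist",B,.06,C))
# head circles: upper-shell outline
for nm,(x0,y0,x1,y1),rr in (("narrow",(280,115,350,180),.023),("wide",(400,130,485,205),.029)):
    m=(g[y0:y1,x0:x1]>215).astype(np.uint8); m=cv2.morphologyEx(m,cv2.MORPH_CLOSE,np.ones((5,5)))
    c=max(cv2.findContours(m,cv2.RETR_EXTERNAL,cv2.CHAIN_APPROX_NONE)[0],key=cv2.contourArea).reshape(-1,2)
    (u,v),r=cv2.minEnclosingCircle(c); print(nm,u+x0,v+y0,r,ray("wrist",[u+x0,v+y0],.06,C))
    E=ray("wrist",c+[x0,y0],.06,C)[:,:2]
    from scipy.optimize import least_squares
    f=least_squares(lambda q:np.hypot(*(E-q[:2]).T)-q[2],[*E.mean(0),rr],loss="soft_l1",f_scale=.001); print(f.x)
print(g[160:180:4,415:480])
E
```

```text
[[ 71.6  75. ]
 [143.2  78.6]
 [148.  153.4]
 [ 79.8 149.3]] [0.58852725 0.04581942 0.06      ] [np.float64(0.07800397964146079), np.float64(0.07818186635117431), np.float64(0.0781580450695747), np.float64(0.07829967063042374)]
nest yaw -0.153333251540439
((25.780670166015625, 29.01486587524414), (10.778264999389648, 35.611385345458984), 7.431407928466797) [[438.13382912 185.97397232]
 [442.73977852 150.66170788]
 [453.42751312 152.05575943]
 [448.82156181 187.36802292]]
at .091 [[ 0.4829491  -0.30069358  0.091     ]
 [ 0.51907736 -0.3053076   0.091     ]
 [ 0.51675691 -0.31642055  0.091     ]
 [ 0.48048818 -0.31210491  0.091     ]]
at .06 [[ 0.47762925 -0.31119644  0.06      ]
 [ 0.51690594 -0.31621255  0.06      ]
 [ 0.51438327 -0.32829396  0.06      ]
 [ 0.47495387 -0.32360222  0.06      ]]
narrow 314.14112854003906 147.2258071899414 20.85729217529297 [[ 0.5329468 -0.1732875  0.06     ]]
[ 0.53250367 -0.1732944   0.02200051]
wide 446.1732749938965 167.62848663330078 26.011119842529297 [[ 0.49775409 -0.32026885  0.06      ]]
[ 0.49715987 -0.32038216  0.02783136]
[[157 158 160 159 1
[... 626 characters left out ...]
 198 178 163 158 157 157 158 157 156 166
  199 236 255 255 255 255 255 255 255 255 255 255 255 255 255 255 255 255
  255 250 209 141  83  70  74  75  71  74  76]
 [156 156 157 157 155 171 202 227 236 249 255 255 255 255 255 255 255 255
  255 255 255 255 255 255 253 221 189 168 158 156 155 154 159 156 159 180
  224 255 255 255 255 255 255 255 255 255 255 255 255 255 255 255 255 255
  255 231 170  98  68  75  69  71  74  71  72]
 [147 154 148 148 150 155 177 210 232 244 255 255 255 255 255 255 255 255
  255 255 255 255 255 255 253 218 182 160 155 154 155 155 155 158 163 195
  240 255 255 255 255 255 255 255 255 255 255 255 255 255 255 255 255 247
  210 143  85  77  76  74  76  74  78  77  78]]
```

```bash
python3 - <<'E'
from h import *
im=cv2.imread("pics/top1.png");x0,y0=470,230
cv2.imwrite("pics/bot.png",np.hstack([cv2.resize(im[230:270,470:520],(500,400),interpolation=cv2.INTER_CUBIC),cv2.resize(cv2.imread("pics/scene1.png")[160:240,100:160],(300,400),interpolation=cv2.INTER_CUBIC)]))
print("scene foot",ray("scene",[[134,226]],0.))
E
```

```text
scene foot [[ 0.56741527 -0.46110628  0.        ]]
```

View pics/bot.png

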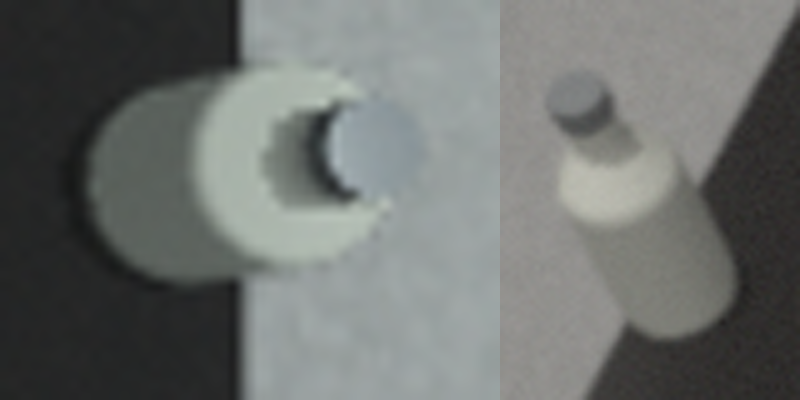

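>>> step_arm([
  [8, -37, -10, 0, 0, 0],
  [8, -37, -10, 0, 0, 0],
  [7, -37, -10, 0, 0, -0.01],
  [6, -37, -10, 0, 0, -0.02],
  [0, 0, 0, 0, 0, 0],
  [0, 0, 0, 0, 0, 0],
])

```text
clock: 3.5
position: [0.4939, -0.3244, 0.2516]
ee_rot: [-3.135, 0.201, 0.001]
force: [-0.6, 1.1, 0.6]
width: 0.997
gripper_force: 0.0
```

The bottle's wide part ends near 100 mm height and its cap is thin, so the gripper body clears it. Descending.

>>> step_arm([
  [1, 1, -36, 0, 0, 0],
  [1, 1, -36, 0, 0, 0],
  [1, 1, -36, 0, 0, 0],
  [1, 0, -30, 0, 0, 0],
  [0, 0, -20, 0, 0, 0],
  [0, 0, -12, 0, 0, 0],
  [0, 0, 0, 0, 0, 0],
  [0, 0, 0, 0, 0, 0],
])

```text
clock: 4.17
position: [0.5, -0.3191, 0.0828]
ee_rot: [-3.135, 0.194, -0.002]
force: [0.7, -0.1, 0.7]
width: 0.999
gripper_force: 0.0
```

>>> step_arm([
  [-1, -1, -10, 0, 0, 0],
  [-1, -1, -8, 0, 0, 0],
  [0, 0, 0, 0, 0, 0],
  [0, 0, 0, 0, 0, 0],
])

```text
clock: 4.5
position: [0.4971, -0.3223, 0.0637]
ee_rot: [-3.135, 0.197, 0.0]
force: [-0.0, -0.6, 0.4]
width: 1.001
gripper_force: 0.0
```

>>> step_arm([
  [0, 0, 0, 0, 0, 0],
  [0, 0, 0, 0, 0, 0],
  [0, 0, 0, 0, 0, 0],
  [0, 0, 0, 0, 0, 0],
  [0, 0, 0, 0, 0, 0],
  [0, 0, 0, 0, 0, 0],
  [0, 0, 0, 0, 0, 0],
  [0, 0, 0, 0, 0, 0],
  [0, 0, 0, 0, 0, 0],
  [0, 0, 0, 0, 0, 0],
], gripper=0.0, force=30)

```text
clock: 5.33
position: [0.4973, -0.3224, 0.0637]
ee_rot: [3.135, -0.197, -0.0]
force: [-1.4, 0.5, -0.7]
width: 0.328
gripper_force: 0.0
```

>>> step_arm([
  [0, 0, 0, 0, 0, 0],
  [0, 0, 0, 0, 0, 0],
  [0, 0, 0, 0, 0, 0],
  [0, 0, 0, 0, 0, 0],
  [0, 0, 0, 0, 0, 0],
  [0, 0, 0, 0, 0, 0],
])

```text
clock: 5.83
position: [0.4973, -0.3222, 0.0636]
ee_rot: [-3.135, 0.197, 0.0]
force: [-0.1, 0.7, -2.5]
width: 0.152
gripper_force: 30.0
```

>>> step_arm([
  [0, 0, 15, 0, 0, 0],
  [0, 0, 30, 0, 0, 0],
  [0, 0, 35, 0, 0, 0],
  [0, 0, 35, 0, 0, 0],
  [0, 0, 15, 0, 0, 0],
  [0, 0, 0, 0, 0, 0],
])

```text
clock: 6.33
position: [0.4987, -0.324, 0.1974]
ee_rot: [3.133, -0.197, 0.009]
force: [0.6, -0.8, -2.7]
width: 0.15
gripper_force: 30.0
```

```bash
python3 - <<'E'
from h import *
im=cv2.imread("pics/top1.png");g=cv2.cvtColor(im,cv2.COLOR_BGR2GRAY)
C=cal("top")
for nm,c in(("wide",(.5347,.2505,.015)),("narrow",(.5885,.0458,.015))):
    u,v=proj("top",c,C)[0]; print(nm,u,v); u0,v0=int(round(u)),int(round(v))
    p=g[v0-9:v0+10,u0-9:u0+10]; print(p)
E
```

```text
wide 230.93743782305228 248.62388013958002
[[ 85  88 100 168 227 232 233 231 227 212 221 227 228 230 232 179 191 229
  236]
 [ 87 101 167 228 235 210 218 226 223 221 223 225 226 224 211 183 210 207
  233]
 [ 92 163 226 232 226 223 221 224 217 219 222 224 225 225 224 221 229 187
  226]
 [130 217 231 222 220 223 203 214 189 203 219 223 226 226 223 222 221 185
  198]
 [188 230 227 220 219 221 185 205 230 174 206 223 225 226 225 223 221 202
  188]
 [221 232 223 218 219 221 224 222 223 152 196 221 224 226 224 223 221 222
  184]
 [231 217 213 219 219 221 223 214 218 198 183 214 223 225 226 223 222 222
  194]
 [233 220 215 219 218 220 222 197 213 234 180 209 224 225 226 224 222 222
  195]
 [237 228 219 218 217 219 221 224 225 224 164 197 221 225 226 225 223 222
  195]
 [239 229 220 219 218 218 220 223 214 221 221 165 209 225 226 225 223 223
  194]
 [236 227 220 219 220 217 219 222 225 228 238 156 203 224 226 226 224 220
  186]
 [226 224 218 220 220 218 219 222 224 224 225 186 202 221 225 226 224 211
  205]
 [222 233 227 221 219 218 217 220 224 203 218 239 184 210 224 226 222 195
  225]
 [19
[... 1366 characters left out ...]
 229 174 231 232 208 231 233 234 234 232 238
  151]
 [226 181 243 240 229 230 233 210 232 233 160 232 232 233 234 232 229 234
  166]
 [241 184 239 242 231 232 234 215 227 175 231 231 233 234 233 232 223 155
  181]
 [242 209 219 238 238 229 234 150 216 140 231 233 233 233 232 229 237 172
  224]
 [242 242 217 218 238 206 227 231 232 231 232 233 233 226 223 207 210 208
  239]
 [242 242 242 217 205 225 177 224 233 232 234 234 230 187 169 201 207 239
  239]
 [241 241 241 241 227 193 204 228 233 230 231 230 211 217 199 226 242 241
  240]
 [241 241 240 241 240 234 226 212 198 198 192 198 213 226 241 242 241 242
  242]
 [241 242 242 242 241 241 241 241 241 241 234 241 241 240 241 241 240 241
  241]]
```

Blade angles from the top view are about +0.37 rad in world axes for the wide nest and −0.48 for the narrow one. Carrying the wide head over.

>>> step_arm([
  [1, 20, 0, 0, 0, 0.02],
  [2, 37, 0, 0, 0, 0.03],
  [2, 37, 0, 0, 0, 0.03],
  [2, 37, 0, 0, 0, 0.03],
  [2, 37, 0, 0, 0, 0.03],
  [2, 37, 0, 0, 0, 0.03],
  [2, 37, 0, 0, 0, 0.03],
  [2, 37, 0, 0, 0, 0.03],
  [3, 37, 0, 0, 0, 0.03],
  [3, 37, 0, 0, 0, 0.03],
  [3, 37, 0, 0, 0, 0.03],
  [3, 37, 0, 0, 0, 0.03],
  [3, 37, 0, 0, 0, 0.03],
  [3, 37, 0, 0, 0, 0.03],
  [3, 37, 0, 0, 0, 0.03],
  [0, 25, 0, 0, 0, 0.03],
  [0, 10, 0, 0, 0, 0.03],
  [0, 0, 0, 0, 0, 0],
  [0, 0, 0, 0, 0, 0],
])

```text
clock: 7.92
position: [0.5329, 0.2495, 0.1928]
ee_rot: [3.085, 0.584, -0.002]
force: [-0.1, -1.3, -3.3]
width: 0.15
gripper_force: 30.0
```

```bash
python3 - <<'E'
from h import *
s=observe();r=s["ee_rot"];print(s["position"],r,2*np.arctan2(r[1],r[0]),s["joints"])
print(((np.array([.5347,.2505,.0636])-s["position"])*1000))
E
```

```text
[0.53287438 0.24948868 0.19280041] [ 3.08528215e+00  5.84016064e-01 -2.40546829e-03] 0.3741550716781571 [-1.03943764  0.47512091  0.74135019  1.75024042 -0.36063048  1.05942639
 -1.36969226]
[   1.82562296    1.01132078 -129.20041339]
```

>>> step_arm([
  [1, 1, -15, 0, 0, 0],
  [1, 0, -20, 0, 0, 0],
  [0, 0, -10, 0, 0, 0],
  [0, 0, -3, 0, 0, 0],
  [0, 0, 0, 0, 0, 0],
  [0, 0, 0, 0, 0, 0],
])

```text
clock: 8.42
position: [0.5357, 0.2508, 0.1463]
ee_rot: [3.087, 0.583, 0.001]
force: [-0.5, 1.1, -2.3]
width: 0.149
gripper_force: 30.0
```

>>> step_arm([
  [-1, 0, -10, 0, 0, 0],
  [0, 0, -10, 0, 0, 0],
  [0, 0, -5, 0, 0, 0],
  [0, 0, -5, 0, 0, 0],
  [0, 0, -5, 0, 0, 0],
  [0, 0, 0, 0, 0, 0],
])

```text
clock: 8.92
position: [0.5337, 0.2515, 0.1096]
ee_rot: [3.086, 0.585, -0.002]
force: [0.7, 0.2, -2.9]
width: 0.149
gripper_force: 30.0
```

>>> step_arm([
  [0, 0, -5, 0, 0, 0],
  [0, 0, -5, 0, 0, 0],
  [0, 0, -5, 0, 0, 0],
  [0, 0, -4, 0, 0, 0],
  [0, 0, -3, 0, 0, 0],
  [0, 0, 0, 0, 0, 0],
  [0, 0, 0, 0, 0, 0],
])

```text
clock: 9.5
position: [0.5343, 0.2516, 0.0886]
ee_rot: [3.086, 0.585, -0.0]
force: [-0.0, -0.4, -2.8]
width: 0.15
gripper_force: 30.0
```

>>> step_arm([
  [0, 0, -2, 0, 0, 0],
  [0, 0, -2, 0, 0, 0],
  [0, 0, -2, 0, 0, 0],
  [0, 0, 0, 0, 0, 0],
  [0, 0, 0, 0, 0, 0],
])

```text
clock: 9.92
position: [0.5343, 0.2516, 0.0826]
ee_rot: [3.087, 0.585, -0.0]
force: [-0.1, 0.0, -3.9]
width: 0.148
gripper_force: 30.0
```

>>> step_arm([
  [0, 0, -2, 0, 0, 0],
  [0, 0, -2, 0, 0, 0],
  [0, 0, -1, 0, 0, 0],
  [0, 0, 0, 0, 0, 0],
  [0, 0, 0, 0, 0, 0],
])

```text
clock: 10.33
position: [0.5343, 0.2516, 0.0777]
ee_rot: [3.087, 0.585, -0.0]
force: [0.1, -0.4, -3.7]
width: 0.15
gripper_force: 30.0
```

The blade has entered the gap. Lowering the rest.

>>> step_arm([
  [0, 0, -1, 0, 0, 0],
  [0, 0, -1, 0, 0, 0],
  [0, 0, -1, 0, 0, 0],
  [0, 0, 0, 0, 0, 0],
  [0, 0, 0, 0, 0, 0],
])

```text
clock: 10.75
position: [0.5343, 0.2516, 0.0747]
ee_rot: [3.087, 0.585, -0.0]
force: [-0.9, -0.1, -2.9]
width: 0.15
gripper_force: 30.0
```

>>> step_arm([
  [0, 0, -1, 0, 0, 0],
  [0, 0, -0.5, 0, 0, 0],
  [0, 0, 0, 0, 0, 0],
  [0, 0, 0, 0, 0, 0],
])

```text
clock: 11.08
position: [0.5345, 0.2517, 0.0736]
ee_rot: [-3.086, -0.585, -0.0]
force: [-1.5, 0.1, 3.0]
width: 0.154
gripper_force: 30.0
```

Contact came at exactly the home height of 73.6 mm. Releasing and lifting.

>>> step_arm([
  [0, 0, 0, 0, 0, 0],
  [0, 0, 0, 0, 0, 0],
  [0, 0, 0, 0, 0, 0],
  [0, 0, 0, 0, 0, 0],
  [0, 0, 0, 0, 0, 0],
  [0, 0, 0, 0, 0, 0],
  [0, 0, 20, 0, 0, 0],
  [0, 0, 35, 0, 0, 0],
  [0, 0, 40, 0, 0, 0],
  [0, 0, 40, 0, 0, 0],
  [0, 0, 40, 0, 0, 0],
  [0, 0, 30, 0, 0, 0],
  [0, 0, 0, 0, 0, 0],
], gripper=0.8)

```text
clock: 12.17
position: [0.5373, 0.252, 0.2848]
ee_rot: [-3.083, -0.584, -0.014]
force: [0.3, 0.1, 0.2]
width: 0.803
gripper_force: 0.0
```

```bash
python3 - <<'E'
from h import *
im=cv2.imread("pics/w3.png")[5:80,295:370]
cv2.imwrite("pics/nh.png",cv2.resize(im,(600,600),interpolation=cv2.INTER_CUBIC))
E
```

```text
(no output)
```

View pics/nh.png

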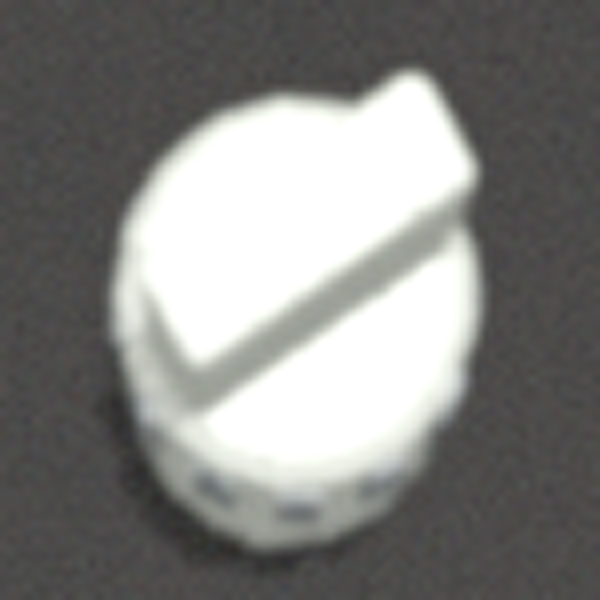

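>>> step_arm([
  [0, -20, 0, 0, 0, 0.1],
  [0, -30, 0, 0, 0, 0.12],
  [0, -35, 0, 0, 0, 0.12],
  [0, -35, 0, 0, 0, 0.12],
  [0, -35, 0, 0, 0, 0.12],
  [0, -35, 0, 0, 0, 0.12],
  [0, -35, 0, 0, 0, 0.12],
  [0, -35, 0, 0, 0, 0.12],
  [0, -35, 0, 0, 0, 0.12],
  [-1, -35, 0, 0, 0, 0.12],
  [-1, -35, 0, 0, 0, 0.12],
  [-1, -30, 0, 0, 0, 0.12],
  [-1, -20, 0, 0, 0, 0.12],
  [0, -10, 0, 0, 0, 0],
  [0, 0, 0, 0, 0, 0],
  [0, 0, 0, 0, 0, 0],
])

```text
clock: 13.5
position: [0.5305, -0.1719, 0.278]
ee_rot: [-1.817, -2.562, -0.001]
force: [1.4, 1.1, -0.7]
width: 0.805
gripper_force: 0.0
```

The bar top is clear here, with corners at crop (200,365), (478,175), (415,72) and (137,262).

```bash
python3 - <<'E'
from h import *
z=np.load("c3.npz");C=(z["K"],z["d"],z["T"])
u=np.array([[200,365],[478,175],[415,72],[137,262]])/8+[294.5,4.5]
W=ray("wrist",u,.091,C);print(W.mean(0),[np.linalg.norm(W[i]-W[i-1]) for i in range(4)])
e=W[1]-W[0];print(np.arctan2(e[1],e[0])+np.pi)
s=observe();r=s["ee_rot"];print(s["position"],2*np.arctan2(r[1],r[0])%np.pi, s["joints"][6])
E
```

```text
[ 0.53203204 -0.17334607  0.091     ] [np.float64(0.013545134468186113), np.float64(0.03889236341337537), np.float64(0.013368019217866975), np.float64(0.03859675406015963)]
2.0389564725111855
[ 0.5304671  -0.17194352  0.27801825] 1.907984248939 0.7504322356103132
```

>>> step_arm([
  [1, -1, -20, 0, 0, 0.1],
  [1, -1, -36, 0, 0, 0.03],
  [0, 0, -36, 0, 0, 0],
  [0, 0, -36, 0, 0, 0],
  [0, 0, -30, 0, 0, 0],
  [0, 0, -20, 0, 0, 0],
  [0, 0, -12, 0, 0, 0],
  [0, 0, 0, 0, 0, 0],
  [0, 0, 0, 0, 0, 0],
], gripper=0.5)

```text
clock: 14.25
position: [0.5329, -0.1735, 0.0885]
ee_rot: [-1.64, -2.679, -0.0]
force: [0.2, -0.7, -0.3]
width: 0.502
gripper_force: 0.0
```

>>> step_arm([
  [0, 0, -12, 0, 0, 0],
  [0, 0, -8, 0, 0, 0],
  [0, 0, -5, 0, 0, 0],
  [0, 0, 0, 0, 0, 0],
  [0, 0, 0, 0, 0, 0],
])

```text
clock: 14.67
position: [0.5322, -0.1747, 0.0632]
ee_rot: [-1.641, -2.678, 0.0]
force: [0.3, -0.8, -0.6]
width: 0.5
gripper_force: 0.0
```

>>> step_arm([
  [0, 0, 0, 0, 0, 0],
  [0, 0, 0, 0, 0, 0],
  [0, 0, 0, 0, 0, 0],
  [0, 0, 0, 0, 0, 0],
  [0, 0, 0, 0, 0, 0],
  [0, 0, 0, 0, 0, 0],
  [0, 0, 0, 0, 0, 0],
  [0, 0, 0, 0, 0, 0],
  [0, 0, 0, 0, 0, 0],
], gripper=0.0, force=30)

```text
clock: 15.42
position: [0.5325, -0.1747, 0.0633]
ee_rot: [1.641, 2.679, 0.0]
force: [0.5, 0.3, -0.1]
width: 0.149
gripper_force: 30.0
```

>>> step_arm([
  [0, 0, 15, 0, 0, 0],
  [0, 0, 30, 0, 0, 0],
  [0, 0, 35, 0, 0, 0],
  [0, 0, 30, 0, 0, 0],
  [0, 0, 10, 0, 0, 0],
  [4, 15, 0, 0, 0, 0.06],
  [8, 30, 0, 0, 0, 0.08],
  [8, 30, 0, 0, 0, 0.08],
  [8, 30, 0, 0, 0, 0.08],
  [8, 30, 0, 0, 0, 0.08],
  [8, 30, 0, 0, 0, 0.08],
  [8, 30, 0, 0, 0, 0.08],
  [4, 20, 0, 0, 0, 0.06],
  [0, 5, 0, 0, 0, 0.02],
  [0, 0, 0, 0, 0, 0],
  [0, 0, 0, 0, 0, 0],
])

```text
clock: 16.75
position: [0.5876, 0.0443, 0.1823]
ee_rot: [-0.747, -3.05, 0.002]
force: [0.8, -1.3, -3.7]
width: 0.153
gripper_force: 30.0
```

>>> step_arm([
  [0, 0, 0, 0, 0, 0],
  [0, 0, 0, 0, 0, 0],
])

```text
clock: 16.92
position: [0.5881, 0.0434, 0.1831]
ee_rot: [-0.75, -3.051, 0.001]
force: [0.1, -0.3, -3.3]
width: 0.151
gripper_force: 30.0
```

>>> step_arm([
  [1, 1, -15, 0, 0, 0],
  [0, 1, -15, 0, 0, 0],
  [0, 0, -9, 0, 0, 0],
  [0, 0, -4, 0, 0, 0],
  [0, 0, 0, 0, 0, 0],
  [0, 0, 0, 0, 0, 0],
])

```text
clock: 17.42
position: [0.5895, 0.0468, 0.1406]
ee_rot: [0.747, 3.051, -0.0]
force: [0.1, 0.4, -3.0]
width: 0.146
gripper_force: 30.0
```

>>> step_arm([
  [0, -1, -8, 0, 0, 0],
  [0, 0, -8, 0, 0, 0],
  [0, 0, -5, 0, 0, 0],
  [0, 0, -5, 0, 0, 0],
  [0, 0, -5, 0, 0, 0],
  [0, 0, 0, 0, 0, 0],
  [0, 0, 0, 0, 0, 0],
])

```text
clock: 18.0
position: [0.5892, 0.0463, 0.1089]
ee_rot: [-0.745, -3.051, 0.0]
force: [0.1, -0.2, -2.6]
width: 0.153
gripper_force: 30.0
```

>>> step_arm([
  [0, 0, -5, 0, 0, 0],
  [0, 0, -5, 0, 0, 0],
  [0, 0, -5, 0, 0, 0],
  [0, 0, -4, 0, 0, 0],
  [0, 0, -3, 0, 0, 0],
  [0, 0, 0, 0, 0, 0],
  [0, 0, 0, 0, 0, 0],
])

```text
clock: 18.58
position: [0.5893, 0.0463, 0.0871]
ee_rot: [-0.745, -3.052, 0.0]
force: [0.6, 0.7, -3.8]
width: 0.151
gripper_force: 30.0
```

>>> step_arm([
  [0, 0, -2, 0, 0, 0],
  [0, 0, -2, 0, 0, 0],
  [0, 0, -1, 0, 0, 0],
  [0, 0, 0, 0, 0, 0],
  [0, 0, 0, 0, 0, 0],
])

```text
clock: 19.0
position: [0.5893, 0.0463, 0.0822]
ee_rot: [-0.745, -3.052, 0.0]
force: [0.2, -0.3, -3.2]
width: 0.15
gripper_force: 30.0
```

>>> step_arm([
  [0, 0, -2, 0, 0, 0],
  [0, 0, -2, 0, 0, 0],
  [0, 0, -2, 0, 0, 0],
  [0, 0, 0, 0, 0, 0],
  [0, 0, 0, 0, 0, 0],
])

```text
clock: 19.42
position: [0.5892, 0.0462, 0.076]
ee_rot: [-0.745, -3.051, 0.0]
force: [-0.2, 0.2, -3.2]
width: 0.153
gripper_force: 30.0
```

>>> step_arm([
  [0, 0, -1, 0, 0, 0],
  [0, 0, -1, 0, 0, 0],
  [0, 0, 0, 0, 0, 0],
  [0, 0, 0, 0, 0, 0],
])

```text
clock: 19.75
position: [0.5893, 0.0463, 0.0742]
ee_rot: [-0.746, -3.052, -0.0]
force: [0.7, -0.3, -3.4]
width: 0.149
gripper_force: 30.0
```

>>> step_arm([
  [0, 0, -0.6, 0, 0, 0],
  [0, 0, -0.4, 0, 0, 0],
  [0, 0, 0, 0, 0, 0],
  [0, 0, 0, 0, 0, 0],
])

```text
clock: 20.08
position: [0.5895, 0.0463, 0.0734]
ee_rot: [0.745, 3.052, 0.0]
force: [0.0, 0.7, -1.8]
width: 0.151
gripper_force: 30.0
```

Home height reached with contact just starting. Releasing, lifting and backing off.

>>> step_arm([
  [0, 0, 0, 0, 0, 0],
  [0, 0, 0, 0, 0, 0],
  [0, 0, 0, 0, 0, 0],
  [0, 0, 0, 0, 0, 0],
  [0, 0, 0, 0, 0, 0],
  [0, 0, 0, 0, 0, 0],
  [0, 0, 20, 0, 0, 0],
  [0, 0, 35, 0, 0, 0],
  [0, 0, 40, 0, 0, 0],
  [0, 0, 40, 0, 0, 0],
  [0, 0, 30, 0, 0, 0],
  [-20, -35, 0, 0, 0, 0],
  [-20, -35, 0, 0, 0, 0],
  [-20, -35, 0, 0, 0, 0],
  [-20, -35, 0, 0, 0, 0],
  [-20, -35, 0, 0, 0, 0],
  [-20, -35, 0, 0, 0, 0],
  [-10, -10, 0, 0, 0, 0],
  [0, 0, 0, 0, 0, 0],
], gripper=0.8)

```text
clock: 21.67
position: [0.4566, -0.1775, 0.2386]
ee_rot: [0.756, 3.049, -0.001]
force: [0.5, 0.2, 0.3]
width: 0.801
gripper_force: 0.0
```

```bash
python3 - <<'E'
from h import *
a=snap("top","top9"); b=snap("scene","scene9")
out=np.hstack([cv2.resize(a[195:285,195:335],(400,257)),cv2.resize(b[200:310,300:480],(400,257))])
cv2.imwrite("pics/fin.png",out)
E
```

```text
(no output)
```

View pics/fin.png

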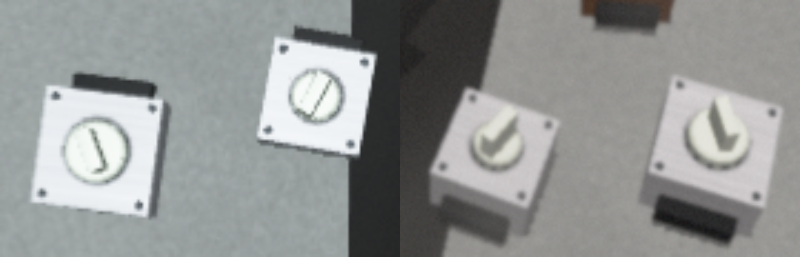

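Both heads stand level and home in their pockets, shell tops 10 mm above the mouths, released with the arm clear. Handing in.

```bash
python3 -c "
from cell import job
print(job.sign_off())"
```

```text
the job is handed in; nothing more can be done
None
```

Both heads are fully home over their blades and released, the wide one first and then the narrow one; the job was handed in at about 22 s, with no verdict shown.

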